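# Load a framed print into a UV curing unit and fold its lid stay to shut it

### The job

Take the framed print out of the drying rack, lay it down on the table so that you can take it again by its timber frame from above, and set it gently, flat and face up, on the bed of the curing unit. Then break the folding lid stay at its knee by drawing its black knob towards the front of the unit, and lower the lid by its handle until it is fully shut, without letting it drop. Leave the jar and the tape roll where they are.

Things in the scene. Friction and masses are not known exactly. Their poses are not given: they have to be found in the camera images.
- curing_unit: Grey metal UV curing unit, a low box fixed to the table, 175 mm deep (x) by 200 mm wide (y), rim 88 mm above the table. Origin at the centre of its underside; x points from its front (control panel, lid handle) to its back (lid hinge), y to its left as seen from the front, z up. Its top is an open recess, the bed, 150 mm (x) by 175 mm (y), 28 mm deep, walls 12.5 mm.
- bed (a point): Centre of the bed's flat rubber floor, 60 mm above the table and 28 mm below the rim; axes as the unit's.
- print_center (a point): Centre of the framed print (half-way through its thickness): light timber frame 100 mm (x) by 125 mm (y), 22 mm thick (z), bars 15 mm wide; a white panel closes the back, so the face is an 18 mm deep well with a hexagon motif on its floor. z points out of the face; face up means z up.
- drying_rack: Timber board fixed to the table, 70 mm (x) by 150 mm (y), 18 mm thick, with two pairs of dowels (10 mm thick, tops 54 mm above the table) that make one slot 26 mm wide. Origin at the centre of its underside; the slot runs along y through it. The print rises free out of the slot.
- lid (a joint): Lid hinge, rad: 0 propped open (78 degrees above level) as it starts, grows as the lid comes down, 1.36 shut. The lid is 169 mm long from hinge to front edge, 200 mm wide, 12 mm thick, 0.5 kg. Once the stay is broken, hinge friction and the stiff knee still hold the lid where it is left while the joint is below about 0.45; from about 0.6 on it falls by itself.
- lid_hinge (a point): Middle of the lid's hinge axis, at the back of the unit, 91 mm above the table; the axis runs along the unit's y.
- lid_handle (a point): Middle of the lid's handle: a round steel bar 13 mm thick, 88 mm long, parallel to the hinge axis, 38 mm beyond the lid's front edge, 207 mm from the hinge axis; fingers fit between bar and lid, and the bar can turn between them while the lid swings. About 0.29 m above the table at the start, 99 mm with the lid shut.
- stay_knee (a joint): Knee of the folding stay, rad: 0 locked, resting on its stop a little past straight; 0.26 dead straight; grows as the stay folds, 1.2 with the lid a quarter down, about 2.2 with the lid shut. Stiff: the knob needs about 5 to 15 N. While it is locked the lid cannot come down.
- stay_knob (a point): Middle of the black knob on the knee, 17 mm thick, 36 mm long, sticking out sideways along the unit's -y (right side), from 13 to 49 mm off the unit's side and the lid's edge. It moves on a circle of 69 mm about stay_pivot in the unit's x-z plane: starts above the pivot, is drawn to the front (-x), then goes down to 32 mm above the table. The open lid is beside it: come leaning out to the right.
- stay_pivot (a point): Pivot of the stay's lower link on the outside of the unit's right side, 71 mm above the table.
- tape_center (a point): Centre of a roll of blue masking tape, 80 mm across, 36 mm high, a bystander.
- white_jar_center (a point): Centre of a squat white jar, 128 mm across and 125 mm high, a bystander.
- framed_print: The framed print as a whole, about 0.25 kg: origin at the centre of its back, 11 mm behind print_center; same axes. It starts upright in the slot of the drying rack, standing on a 125 mm edge (its x points up), face towards the robot; its top edge is then 118 mm above the table.

How it is judged:
On the way, in this order (a step that is already met when the one before it is completed fails the run):
1. the framed print lies flat and face up on the table, let go (height (world z) of print_center below 0.02 m and angle between print_center's own z axis and vertical below 0.07 rad and contact force between the fingers and framed_print below 0.5 N), for 0.1 s.
2. the framed print lies flat and face up on the bed of the unit, let go (x of print_center in the frame of bed between -0.03 and 0.03 m and y of print_center in the frame of bed between -0.045 and 0.045 m and z of print_center in the frame of bed between 0.006 and 0.016 m and angle between print_center's own z axis and vertical below 0.07 rad and contact force between the fingers and framed_print below 0.5 N), for 0.2 s.
3. the stay is broken at its knee (folded more than 0.6 rad) (value of joint stay_knee above 0.6 rad), for 0.1 s.
At the end, for the whole second after the job is handed in: the lid is shut (within 2 degrees, joint above 1.325) and at rest, and the framed print lies still, flat (within 4 degrees) and face up on the bed: its centre within 30 mm (x) and 45 mm (y) of the bed's centre and 6 to 16 mm above the bed's floor (value of joint lid above 1.325 rad and x of print_center in the frame of bed between -0.03 and 0.03 m and y of print_center in the frame of bed between -0.045 and 0.045 m and z of print_center in the frame of bed between 0.006 and 0.016 m and angle between print_center's own z axis and vertical below 0.07 rad and velocity of joint lid between -0.05 and 0.05 rad/s and linear speed of framed_print below 0.02 m/s); the robot touches nothing.
It fails at once if the lid drops or is slammed (closing faster than 2.5 rad/s) (velocity of joint lid above 2.5 rad/s).
It fails at once if the print is dropped into the unit (faster than 0.7 m/s over the bed) (x of print_center in the frame of bed between -0.08 and 0.08 m and y of print_center in the frame of bed between -0.095 and 0.095 m and z of print_center in the frame of bed below 0.06 m and linear speed of framed_print above 0.7 m/s).
It fails at once if a bystander (jar or tape roll) is moved more than 30 mm (distance of any of tape_center, white_jar_center from where it was at the start of the episode above 0.03 m).
It also fails if it takes over 72 s, if anything falls off the work surface, if the arm or the gripper's body presses on something with over 40 N, if the wrist force passes 120 N, or if a joint passes its speed limit or range.

### The arm

A 7-joint arm with a two-finger parallel gripper is mounted at the origin on the work surface; the furniture and walls round the work are solid. World frame = base frame: x ahead of the robot, y to its left, z up, the work surface at z = 0. Lengths are in m, angles in rad, forces in N, time in s.
With the tool pointing down it reaches from about 0.4 to 0.85 m from the base axis. Payload 10.4 kg.
Tool frame: the origin (TCP) lies midway between the tips of the shut fingers; the grasp point (between the pads) lies 19 mm behind it; z points along the fingers, x is the direction in which the jaws open and shut, and the axes are right-handed (so a half turn about z gives the same grasp; the last joint's range is limited). The gripper opens to 87 mm and grips with 3 to 60 N. Pads are 19 mm wide; open, the fingers measure 117 mm over their backs; the gripper's body (75 mm by 190 mm) begins 51 mm behind the grasp point.
Start: joints at [-1.359, 0.332, -0.065, 1.46, 0.022, 1.35, -0.088], TCP at [0.145, 0.608, 0.223] pointing down, gripper open.
Joint ranges: [-2.6, 2.6], [-0.5, 2.12], [-1.47, 1.34], [0.16, 2.42], [-1.27, 4.41], [0.06, 2.06], [-2.6, 2.6]. Speed limits (rad/s): [2.22, 2.22, 2.79, 2.79, 3.14, 3.14, 3.14].

### API

Orientations are given as a unit quaternion [x, y, z, w].
In Python, from bench import r gives the robot as it stands. The module is installed in compiled form; this text tells all that it offers.
- The arm moves only by the tool play_rows, never from a script. Its argument "commands" is a list of rows, each a list of 7 numbers: the shift along the world's x, y, z in cm, then the turn, a rotation vector about the world's x, y, z in rad, then the finger opening in cm, from 0 to 8.7. A call has 1 to 20 rows; each row shifts and turns the commanded pose from where the row before left it; what a row does not reach is not made up. A row lasts 1/8 s, in which the tool goes at most 62.5 mm and 10.7 degrees, less where a joint would pass 70% of its speed; a pose out of reach is approached as far as the arm can. A call is refused whole if a number of a shift passes 6.25 or a number of a turn 0.188, either way. A call with a gripper value outside its range is refused whole. The fingers move at their own pace and stop on an object; "grip_force" is the grip in N (left out, the last holds). Time passes only in rows, so rows that do not move let the fingers close. It gives the time, the measured TCP pose, the force and the opening at its end, in the units of the state.
- r.read_state(): the state, without advancing time (a new reading comes with each control period).
- r.camera(name): name is "scene" or "side" or "wrist"; returns a dict with "img" (480x640x3 uint8, red, green, blue), "K" (3x3 intrinsics, pixels), "k1" (the pictures are not rectified: a ray, as slopes to the right and down, at radius r is drawn at 1 + k1 r^2 times it, then the intrinsics apply), "camera_from_world" (4x4, takes a point from world to camera coordinates). Camera axes: x right, y down, z forward; pixel columns grow to the right and rows downward; lengths in m; the calibration is good to about 2 mm. A picture is of the moment at which its call begins. There is no depth.
- r.close_job(): hands the job in, once; it reports no verdict.
The state is a dict: "time": time; "joint_positions": joint angles; "joint_vel": joint speeds; "joint_torque": joint torques, N m; "ee_pos": TCP position; "eef_rot": TCP orientation; "ft_force": force on the tool from outside, world axes, zero at the start; "torque": the same for the moment, N m; "width": finger opening in m.
Only numpy, scipy, OpenCV 4.12 (cv2) and the standard library are available. Lean on these libraries where they do the work, as an engineer would, in place of code of your own. Each camera call takes 0.05 s, during which the arm holds its last target. There are 200 camera calls.

## Working session

There is one attempt and no reset: what is moved stays moved. The work goes in short steps, Python scripts to look and compute and a tool call to move; the robot and the scene stay as the last step left them, time stands still between calls to the robot, and variables do not carry over. Pictures are saved under pics/ and viewed, about 8 in all and at most 12, crops included, and the job is handed in when it is done.

Besides the shell and the picture viewer there is one more tool, called after "Call:" as name([rows], argument=value, ...), one row to a line, values as JSON. play_rows: Moves the arm, as the interface text tells. Its arguments: {"type":"object","properties":{"commands":{"type":"array","items":{"type":"array","items":{"type":"number"}}},"grip_force":{"type":"number"}},"required":["commands"]}

```bash
mkdir -p pics
cat > h.py <<'E'
import numpy as np, cv2
from bench import r
def save(name,fn):
    c=r.camera(name); cv2.imwrite('pics/'+fn,c['img'][:,:,::-1]); np.savez('pics/'+fn+'.npz',**{k:c[k] for k in('K','k1','camera_from_world','img')}); return c
def load(fn): return np.load('pics/'+fn+'.npz')
def ray(c,u,v):
    K=c['K'];k1=float(c['k1']);d=np.array([(u-K[0,2])/K[0,0],(v-K[1,2])/K[1,1]])
    x=d.copy()
    for _ in range(30): x=d/(1+k1*(x@x))
    T=c['camera_from_world'];R=T[:3,:3]
    return -R.T@T[:3,3], R.T@np.array([x[0],x[1],1])
def onz(c,u,v,z):
    o,d=ray(c,u,v); return o+d*(z-o[2])/d[2]
def tri(c1,p1,c2,p2):
    o1,d1=ray(c1,*p1);o2,d2=ray(c2,*p2)
    s=np.linalg.lstsq(np.c_[d1,-d2],o2-o1,rcond=None)[0]
    a=o1+s[0]*d1;b=o2+s[1]*d2
    return (a+b)/2,np.linalg.norm(a-b)
def proj(c,p):
    T=c['camera_from_world'];q=T[:3,:3]@np.array(p)+T[:3,3];x=q[:2]/q[2];x=x*(1+float(c['k1'])*(x@x))
    return c['K'][0,0]*x[0]+c['K'][0,2],c['K'][1,1]*x[1]+c['K'][1,2]
E
python3 - <<'E'
from h import *
for n in('scene','side'):
    c=save(n,n+'0.png'); print(n,c['camera_from_world'].round(3).tolist(),c['K'].tolist(),c['k1'])
s=r.read_state();print({k:np.round(v,3) for k,v in s.items()})
E
```

```text
scene [[-0.916, -0.402, -0.014, 0.551], [-0.277, 0.655, -0.703, 0.124], [0.291, -0.64, -0.711, 1.524], [0.0, 0.0, 0.0, 1.0]] [[592.3992375050441, 0.0, 329.64584431677883], [0.0, 592.3992375050441, 243.61875295027482], [0.0, 0.0, 1.0]] -0.10486859732549526
side [[0.999, 0.029, 0.021, -0.504], [0.033, -0.556, -0.83, 0.255], [-0.013, 0.831, -0.557, 1.007], [0.0, 0.0, 0.0, 1.0]] [[456.9692135723421, 0.0, 329.7681747692768], [0.0, 456.9692135723421, 235.40780016314105], [0.0, 0.0, 1.0]] 0.007422077058439797
{'time': np.float64(0.1), 'joint_positions': array([-1.359,  0.333, -0.065,  1.461,  0.022,  1.35 , -0.088]), 'joint_vel': array([ 0.001, -0.002,  0.   , -0.001, -0.001, -0.001, -0.   ]), 'joint_torque': array([ 2.0000e-03, -6.2455e+01,  2.5000e-02, -3.9071e+01, -6.1000e-02,
        3.7000e-02,  0.0000e+00]), 'ee_pos': array([0.145, 0.608, 0.222]), 'eef_rot': array([ 0.785,  0.619, -0.   ,  0.   ]), 'ft_force': array([-0.078, -0.589,  0.137]), 'torque': array([ 0.013, -0.053,  0.02 ]), 'width': np.float64(0.087)}
```

View pics/scene0.png

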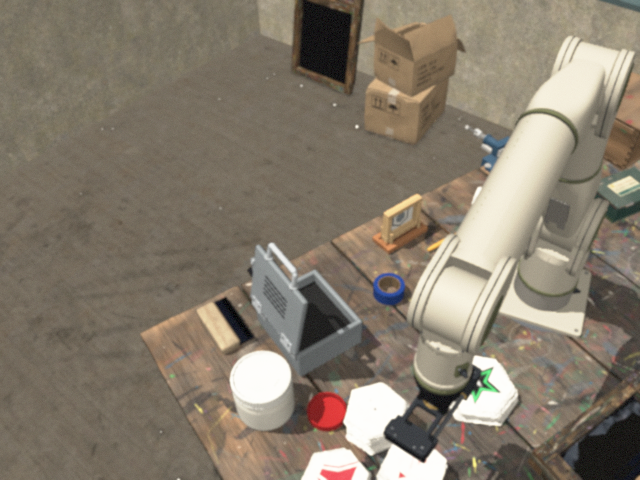

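View pics/side0.png

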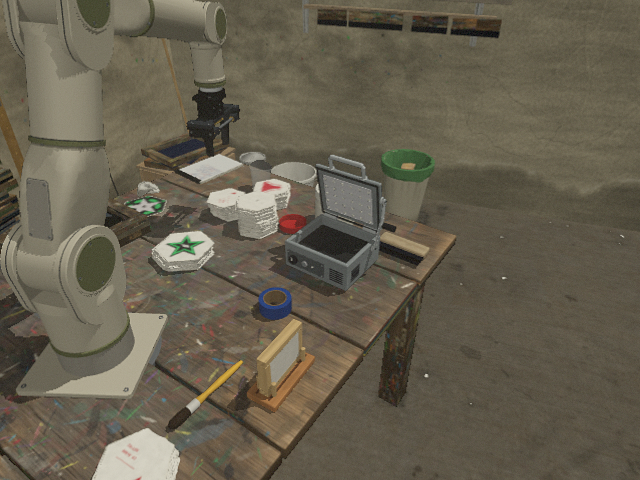

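Scene: the unit is at about (305,320), the rack with the print at (402,222), the tape at (389,289) and the jar at (262,390). Side: the rack is at (282,365), the unit at (332,245) and the tape at (275,303). Next I'll enlarge these areas.

Run:
```python
from h import *
a=load('side0.png')['img'][:,:,::-1];b=load('scene0.png')['img'][:,:,::-1]
def cr(i,x,y,w,h): 
    o=cv2.resize(i[y:y+h,x:x+w],(400,300),interpolation=cv2.INTER_CUBIC)
    for k in range(0,w,10):
        X=int(k*400/w); cv2.line(o,(X,0),(X,6 if k%50 else 12),(0,0,255),1)
    for k in range(0,h,10):
        Y=int(k*300/h); cv2.line(o,(0,Y),(6 if k%50 else 12,Y),(0,0,255),1)
    return o
m=np.vstack([np.hstack([cr(a,240,310,120,90+10),cr(b,360,180,100,75)]),np.hstack([cr(a,270,150,160,120+20),cr(b,230,230,160,120+20)])])
cv2.imwrite('pics/m0.png',m)
```

```text
(no output)
```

View pics/m0.png

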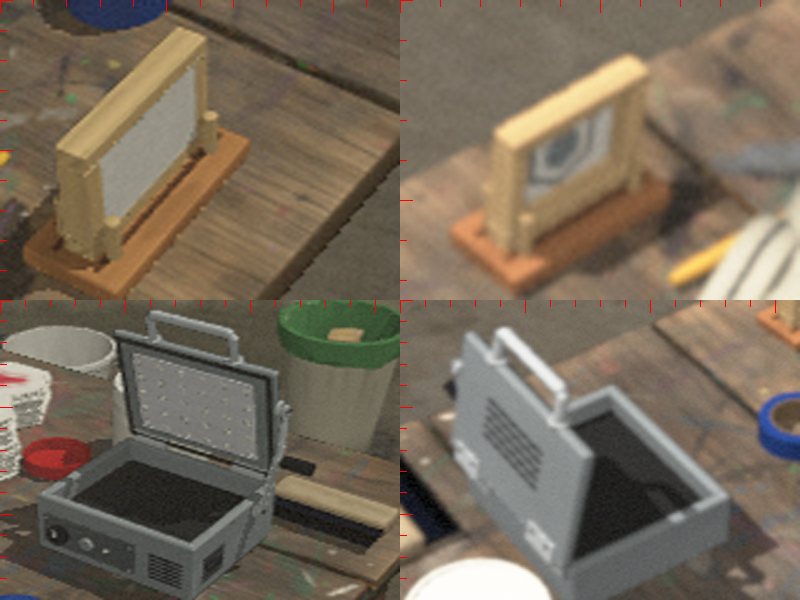

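Side pixels: print top corners (257,359), (265,363), (302,323), (295,319); rim corners (286,243), (349,264), (380,239); knob (384,200). Scene pixels: print in slot, rim corners (361,320) and (314,271), handle ends (270,246) and (295,272), knob (253,262).

Run:
```python
from h import *
a=load('side0.png');b=load('scene0.png')
tl=lambda x,y:(240+x/3.333,310+y/3)
tr=lambda x,y:(360+(x-400)/4,180+y/4)
bl=lambda x,y:(270+x/2.5,150+(y-300)/2.143)
br=lambda x,y:(230+(x-400)/2.5,230+(y-300)/2.143)
P=lambda n,v:print(n,np.round(v,4))
for p in[(58,148),(85,160),(207,40),(183,28)]:P('print side',onz(a,*tl(*p),.118))
for p in[(496,132),(510,142),(648,70),(633,55)]:P('print scene',onz(b,*tr(*p),.118))
for p in[(25,250),(120,295),(250,142)]:P('board side',onz(a,*tl(*p),.018))
for p in[(450,235),(518,290),(668,185)]:P('board scene',onz(b,*tr(*p),.018))
for p in[(40,500),(197,545),(275,490)]:P('rim side',onz(a,*bl(*p),.088))
for p in[(610,388),(728,492)]:P('rim scene',onz(b,*br(*p),.088))
P('handle +y',tri(a,bl(152,316),b,br(562,388))[0])
P('handle -y',tri(a,bl(236,335),b,br(500,335))[0])
x=tri(a,bl(285,408),b,br(457,368));P('knob',x[0]);print(x[1])
for n,c,z in(('side',a,.036),('scene',b,.036)):
    im=c['img'].astype(int);m=((im[...,2]>im[...,0]+60)&(im[...,2]>im[...,1]+30)).astype(np.uint8)
    k,l,s,ce=cv2.connectedComponentsWithStats(m)
    for i in range(1,k):
        if s[i,4]>150:
            q=ce[i];print(n,s[i],onz(c,*q,.02).round(3))
m=load('scene0.png')['img'].astype(int);m=((m.min(2)>190)).astype(np.uint8)
k,l,s,ce=cv2.connectedComponentsWithStats(m)
for i in range(1,k):
    if s[i,4]>1000: print('white',s[i],onz(b,*ce[i],.07).round(3))
```

```text
print side [ 0.3712 -0.1085  0.118 ]
print side [ 0.3875 -0.1172  0.118 ]
print side [ 0.4464 -0.0118  0.118 ]
print side [ 0.4308 -0.0011  0.118 ]
print scene [0.4425 0.0006 0.118 ]
print scene [0.4306 0.0062 0.118 ]
print scene [ 0.3684 -0.0988  0.118 ]
print scene [ 0.3826 -0.1099  0.118 ]
board side [ 0.345  -0.1085  0.018 ]
board side [ 0.4053 -0.1399  0.018 ]
board side [ 0.4728 -0.0113  0.018 ]
board scene [0.4684 0.0076 0.018 ]
board scene [0.4072 0.0391 0.018 ]
board scene [ 0.3438 -0.0997  0.018 ]
rim side [0.3775 0.3113 0.088 ]
rim side [0.5436 0.2292 0.088 ]
rim side [0.6289 0.3484 0.088 ]
rim scene [0.5389 0.2369 0.088 ]
rim scene [0.3761 0.331  0.088 ]
handle +y [0.4903 0.4161 0.2914]
handle -y [0.5734 0.3713 0.2891]
knob [0.631  0.3574 0.2021]
0.0011850389825815092
side [259 288  32  21 226] [0.362 0.169 0.02 ]
scene [374 274  31  30 394] [0.366 0.171 0.02 ]
white [ 530   38   88   79 3349] [ 0.053 -1.027  0.07 ]
white [ 453  115  111  156 6483] [ 0.161 -0.279  0.07 ]
white [ 427  270   56   55 1882] [0.199 0.164 0.07 ]
white [ 500  284   83   51 1358] [-0.009  0.139  0.07 ]
white [ 230  351   61   62 2677] [0.525 0.553 0.07 ]
white [ 453  356   65   70 2061] [0.059 0.4   0.07 ]
white [ 344  383   63   72 2716] [0.273 0.536 0.07 ]
white [ 377  444   70   36 1656] [0.159 0.612 0.07 ]
white [ 301  448   68   32 1269] [0.299 0.667 0.07 ]
```

Run:
```python
from h import *
a=load('side0.png');b=load('scene0.png')
P=lambda n,v:print(n,np.round(v,3))
for p in[(290,475),(350,372),(415,285),(455,237)]:P('edge side',onz(a,*p,0))
for p in[(465,178),(335,238),(145,332),(205,450)]:P('edge scene',onz(b,*p,0))
for p in[(180,440),(135,430),(240,362),(170,425)]:P('side junk',onz(a,*p,0.01))
c=save('wrist','w0.png');P('cam',c['camera_from_world'])
T=c['camera_from_world'];P('campos',-T[:3,:3].T@T[:3,3])
```

```text
edge side [ 0.444 -0.257  0.   ]
edge side [ 0.549 -0.032  0.   ]
edge side [0.724 0.264 0.   ]
edge side [0.877 0.502 0.   ]
edge scene [ 0.302 -0.377  0.   ]
edge scene [0.573 0.029 0.   ]
edge scene [0.875 0.515 0.   ]
edge scene [0.574 0.72  0.   ]
side junk [ 0.24  -0.207  0.01 ]
side junk [ 0.152 -0.19   0.01 ]
side junk [ 0.313 -0.025  0.01 ]
side junk [ 0.212 -0.178  0.01 ]
cam [[ 0.233  0.973 -0.    -0.625]
 [ 0.941 -0.225  0.254 -0.031]
 [ 0.247 -0.059 -0.967  0.389]
 [ 0.     0.     0.     1.   ]]
campos [0.079 0.624 0.384]
```

Call:
play_rows([
  [2.9,-4.5,1.3,0,0,-0.185,6],
  [2.9,-4.5,1.3,0,0,-0.185,6],
  [2.9,-4.5,1.3,0,0,-0.185,6],
  [2.9,-4.5,1.3,0,0,-0.185,6],
  [3,-4.5,1.3,0,0,-0.185,6],
  [3,-4.5,1.3,0,0,-0.185,6],
  [3,-4.4,1.4,0,0,-0.185,6],
  [2.9,-4.4,1.4,0,0,-0.185,6],
  [0.5,-5.1,-1.2,0,0,-0.185,6],
  [0.5,-5.1,-1.2,0,0,-0.18,6],
  [0.4,-5.1,-1.2,0,0,0,6],
  [0.4,-5.1,-1.2,0,0,0,6],
  [0.4,-5.1,-1.2,0,0,0,6],
  [0.5,-5,-1.2,0,0,0,6],
  [0,0,0,0,0,0,6],
])

```text
time: 2.02
ee_pos: [0.4068, -0.0585, 0.2559]
eef_rot: [0.967, -0.255, -0.0, -0.0]
ft_force: [0.6, 0.5, 0.9]
width: 0.0603
```

```bash
cat >> h.py <<'E'
from scipy.spatial.transform import Rotation as Ro
def st():
    s=r.read_state();R=Ro.from_quat(s['eef_rot']).as_matrix()
    print('t',round(float(s['time']),2),'p',s['ee_pos'].round(4),'x',R[:,0].round(3),'z',R[:,2].round(3),'az_x',round(float(np.degrees(np.arctan2(R[1,0],R[0,0]))),1),'q',s['joint_positions'].round(2),'F',s['ft_force'].round(1),'w',round(float(s['width']),4)); return s
E
python3 - <<'E'
from h import *
st(); save('wrist','w1.png')
E
```

```text
t 2.02 p [ 0.4068 -0.0585  0.2559] x [ 0.87  -0.493 -0.001] z [-0.001  0.001 -1.   ] az_x -29.5 q [-0.74 -0.27  0.66  1.95  0.17  1.41 -0.65] F [0.6 0.5 0.9] w 0.0603
```

View pics/w1.png

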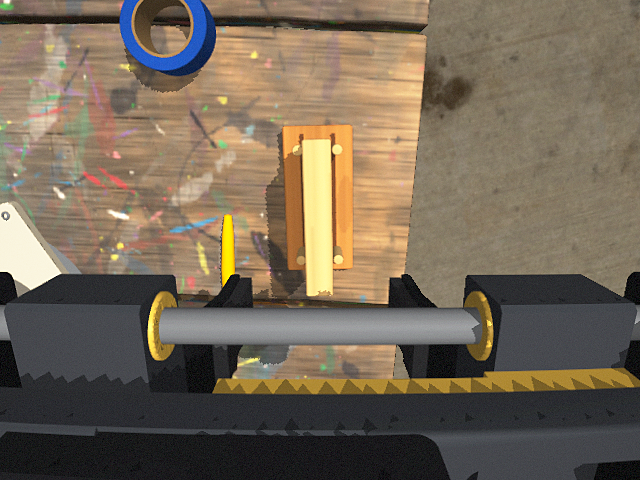

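Wrist view: the print's top bar runs from (302,140)–(331,139) to (307,296)–(332,294), almost under the open jaws.

Run:
```python
from h import *
c=load('w1.png'); q=[onz(c,*p,.118)[:2] for p in[(302,140),(331,139),(332,294),(307,296)]]
q=np.array(q);print(q.round(4),q.mean(0).round(4)); f=(q[0]+q[1])/2;n=(q[2]+q[3])/2;d=f-n;print(np.linalg.norm(d),np.degrees(np.arctan2(d[1],d[0])))
b=[onz(c,*p,.018)[:2] for p in[(283,126),(353,125),(350,268)]];print(np.round(b,4), ((b[0]+b[2])/2).round(4))
for p in[(428,0),(411,230)]: print(onz(c,*p,0).round(3))
```

```text
[[ 0.4286  0.0063]
 [ 0.4476 -0.0036]
 [ 0.3886 -0.1112]
 [ 0.3699 -0.1027]] [ 0.4087 -0.0528]
0.12325104589145827 61.494031656928726
[[ 0.4148  0.0287]
 [ 0.4749 -0.0042]
 [ 0.4022 -0.1322]] [ 0.4085 -0.0517]
[0.597 0.064 0.   ]
[ 0.479 -0.133  0.   ]
```

Call:
play_rows([
  [0.2,0.5,-3.3,0,0,0.012,6],
  [0,0,-3.3,0,0,0,6],
  [0,0,-3.3,0,0,0,6],
  [0,0,-3.3,0,0,0,6],
  [0,0,-3.2,0,0,0,6],
  [0,0,0,0,0,0,6],
  [0,0,0,0,0,0,1],
  [0,0,0,0,0,0,1],
  [0,0,0,0,0,0,1],
  [0,0,0,0,0,0,1],
  [0,0,0,0,0,0,1],
], grip_force=35)

```text
time: 3.45
ee_pos: [0.4095, -0.0501, 0.0928]
eef_rot: [0.969, -0.246, 0.0, -0.0]
ft_force: [-0.4, -0.6, 3.3]
width: 0.0216
```

Run:
```python
from h import *
st()
```

```text
t 3.45 p [ 0.4095 -0.0501  0.0928] x [ 0.879 -0.477  0.   ] z [ 0.  0. -1.] az_x -28.5 q [-0.77 -0.06  0.78  2.18  0.05  1.01 -0.52] F [-0.4 -0.6  3.3] w 0.0216
```

Call:
play_rows([
  [0,0,5,0,0,0,1],
  [0,0,5,0,0,0,1],
  [2.5,4.2,0,0,0,0,1],
  [2.6,4.2,0,0,0,0,1],
  [2.6,4.2,0,0.087,0.158,0,1],
  [2.6,4.2,0,0.087,0.158,0,1],
  [0,0,-1.5,0.087,0.158,0,1],
  [0,0,-1.5,0.087,0.158,0,1],
  [0,0,-1.5,0.087,0.158,0,1],
  [0,0,0,0,0,0,1],
  [0,0,0,0,0,0,1],
])

```text
time: 4.82
ee_pos: [0.499, 0.0974, 0.1492]
eef_rot: [0.887, -0.228, -0.389, -0.096]
ft_force: [-0.2, -0.4, -1.7]
width: 0.0217
```

Run:
```python
from h import *
st(); a=save('side','s2.png')['img'][170:410,200:520];cv2.imwrite('pics/s2c.png',cv2.resize(a,(800,600))[:,:,::-1])
```

```text
t 4.83 p [0.499  0.0974 0.1492] x [ 0.594 -0.329 -0.734] z [-0.647  0.347 -0.679] az_x -29.0 q [-0.43  0.78  0.64  1.36 -0.66  1.96 -0.24] F [-0.2 -0.4 -1.7] w 0.0217
```

View pics/s2c.png

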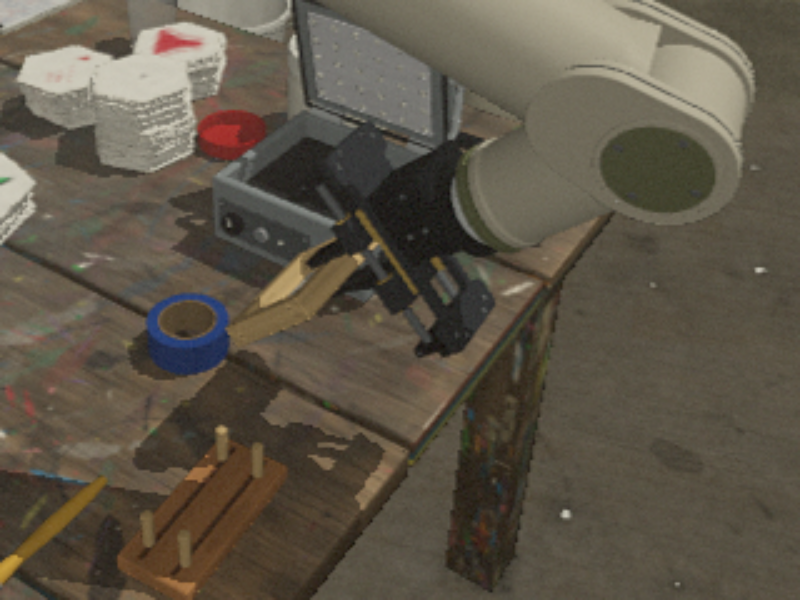

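The print is held face up at about 47°. I'll lower it until its lower edge nears the table.

Call:
play_rows([
  [0,0,-2.5,0,0,0,1],
  [0,0,-2.5,0,0,0,1],
  [0,0,-2,0.04,0.07,0,1],
  [0,0,-1,0.04,0.07,0,1],
  [0,0,0,0,0,0,1],
  [0,0,0,0,0,0,1],
])

```text
time: 5.62
ee_pos: [0.4988, 0.0976, 0.069]
eef_rot: [0.853, -0.218, -0.459, -0.115]
ft_force: [0.2, -0.4, -2.4]
width: 0.0216
```

Run:
```python
from h import *
st()
```

```text
t 5.62 p [0.4988 0.0976 0.069 ] x [ 0.483 -0.266 -0.834] z [-0.734  0.397 -0.552] az_x -28.8 q [-0.34  0.98  0.56  1.29 -0.72  1.99 -0.19] F [ 0.2 -0.4 -2.4] w 0.0216
```

Call:
play_rows([
  [0,0,-1.0,0,0,0,1],
  [0,0,-0.7,0,0,0,1],
  [0,0,0,0,0,0,1],
  [0,0,0,0,0,0,3.6],
  [0,0,0,0,0,0,3.6],
  [0,0,0,0,0,0,3.6],
  [1.5,-0.8,1.1,0,0,0,3.6],
  [2.2,-1.2,1.7,0,0,0,3.6],
  [2.2,-1.2,1.7,0,0,0,3.6],
  [0,0,4,0,0,0,3.6],
  [0,0,4,-0.087,-0.158,0,3.6],
  [0,0,4,-0.087,-0.158,0,3.6],
  [-2,1.1,3,-0.087,-0.158,0,3.6],
  [-3,1.6,3,-0.087,-0.158,0,3.6],
  [-3,1.6,0,-0.087,-0.158,0,3.6],
  [-3,1.6,0,-0.037,-0.067,0,3.6],
  [0,0,0,0,0,0,3.6],
])

```text
time: 7.75
ee_pos: [0.443, 0.1278, 0.2619]
eef_rot: [0.969, -0.247, -0.013, 0.001]
ft_force: [0.4, 0.3, -0.2]
width: 0.0358
```

Run:
```python
from h import *
st(); save('wrist','w3.png')
```

```text
t 7.75 p [0.443  0.1278 0.2619] x [ 0.877 -0.479 -0.024] z [-0.025  0.005 -1.   ] az_x -28.6 q [-0.32 -0.03 -0.05  1.79 -0.02  1.4  -0.87] F [ 0.4  0.3 -0.2] w 0.0358
```

View pics/w3.png

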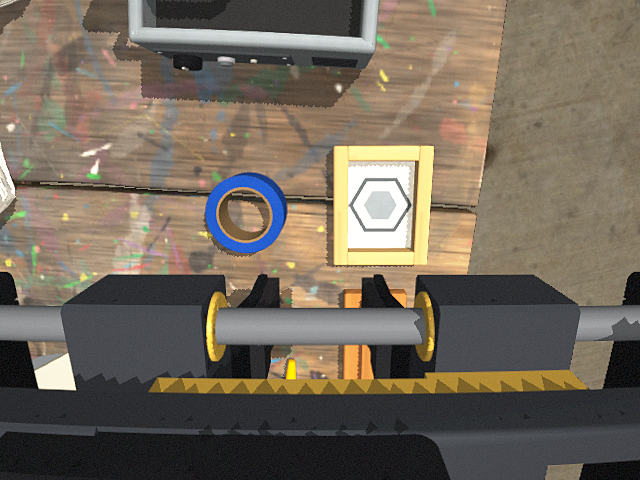

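The print lies flat and face up: corners (335,146), (433,146), (428,265), (334,264). The unit's front rim runs from (130,42) to (376,52).

Run:
```python
from h import *
c=load('w3.png'); q=np.array([onz(c,*p,.022)[:2] for p in[(335,146),(433,146),(428,265),(334,264)]])
print(q.round(4),q.mean(0).round(4)); d=(q[0]+q[1]-q[2]-q[3]);print(np.degrees(np.arctan2(d[1],d[0])),[np.linalg.norm(q[i]-q[i-1]).round(4) for i in range(4)])
print('left bar mid',((q[0]+q[3])/2*.925+(q[1]+q[2])/2*.075).round(4))
f=np.array([onz(c,*p,.088)[:2] for p in[(130,42),(376,52)]]);d=f[0]-f[1];print(f.round(4),np.linalg.norm(d),np.degrees(np.arctan2(d[1],d[0])))
y=d/np.linalg.norm(d);x=np.array([y[1],-y[0]]);print('unit c',(f.mean(0)+.0875*x).round(4),x)
```

```text
[[0.4795 0.1748]
 [0.5651 0.1287]
 [0.5085 0.0181]
 [0.4205 0.0667]] [0.4934 0.0971]
62.16082047646317 [np.float64(0.1232), np.float64(0.0972), np.float64(0.1242), np.float64(0.1005)]
left bar mid [0.4565 0.1172]
[[0.3743 0.3299]
 [0.5426 0.2259]] 0.1979181651202153 148.2698820440197
unit c [0.5045 0.3523] [0.52591881 0.85053477]
```

Call:
play_rows([
  [1.3,-1.1,-4,-0.005,-0.025,0,3.6],
  [0,0,-4,0,0,0.01,3.6],
  [0,0,-4,0,0,0,3.6],
  [0,0,-4,0,0,0,3.6],
  [0,0,-4,0,0,0,3.6],
  [0,0,-3,0,0,0,3.6],
  [0,0,0,0,0,0,3.6],
])

```text
time: 8.68
ee_pos: [0.4575, 0.1131, 0.0284]
eef_rot: [0.969, -0.246, -0.004, 0.002]
ft_force: [-0.0, -0.1, 0.5]
width: 0.0363
```

Run:
```python
from h import *
st()
```

```text
t 8.68 p [0.4575 0.1131 0.0284] x [ 0.879 -0.477 -0.006] z [-0.008 -0.002 -1.   ] az_x -28.5 q [-0.31  0.22 -0.04  2.05  0.01  0.88 -0.84] F [-0.  -0.1  0.5] w 0.0363
```

Call:
play_rows([
  [-0.2,0.2,-1.0,0,-0.008,0,3.6],
  [0,0,-1.1,0,0,0,3.6],
  [0,0,0,0,0,0,3.6],
  [0,0,0,0,0,0,0.8],
  [0,0,0,0,0,0,0.8],
  [0,0,0,0,0,0,0.8],
  [0,0,0,0,0,0,0.8],
  [0,0,0,0,0,0,0.8],
  [0,0,3,0,0,0,0.8],
  [0,0,5,0,0,0,0.8],
  [0,0,5,0,0,0,0.8],
  [0,0,5,0,0,0,0.8],
  [0,0,0,0,0,0,0.8],
], grip_force=45)

```text
time: 10.3
ee_pos: [0.4585, 0.1173, 0.193]
eef_rot: [0.969, -0.245, 0.005, -0.002]
ft_force: [0.3, 0.0, -2.3]
width: 0.0145
```

Run:
```python
from h import *
st(); save('wrist','w4.png')
```

```text
t 10.3 p [0.4585 0.1173 0.193 ] x [ 0.88  -0.475  0.009] z [ 0.012  0.002 -1.   ] az_x -28.4 q [-0.31  0.01 -0.04  1.9   0.    1.22 -0.85] F [ 0.3  0.  -2.3] w 0.0145
```

View pics/w4.png

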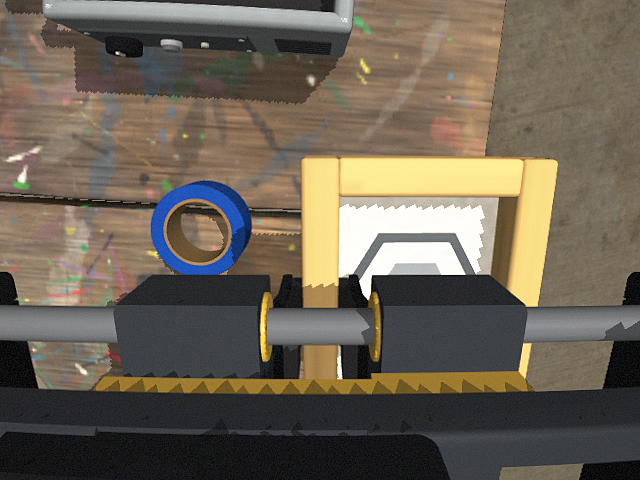

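Call:
play_rows([
  [-1,4.2,1.2,0,-0.012,0,0.8],
  [-1,4.2,1.2,0,0,0,0.8],
  [-1,4.2,1.2,0,0,0,0.8],
  [-1,4.2,1.1,0,0,0,0.8],
  [0,0,0,0,0,0,0.8],
  [0,0,0,0,0,0,0.8],
])

```text
time: 11.1
ee_pos: [0.4163, 0.2836, 0.2347]
eef_rot: [0.969, -0.245, 0.008, -0.001]
ft_force: [-1.2, -1.0, -2.1]
width: 0.0146
```

Run:
```python
from h import *
c=load('w4.png');a=onz(c,302,157,.207);b=onz(c,557,160,.207);d=b-a;print(a.round(4),b.round(4),np.linalg.norm(d),np.degrees(np.arctan2(d[1],d[0])))
u=np.array([.475,.88,0]);s=np.array([.88,-.475,0]);t=np.array([.4585,.1173,0])
print('corner rel tcp u,s',(a-t)@u,(a-t)@s,(b-t)@u,(b-t)@s)
st(); save('wrist','w5.png')
```

```text
[0.4824 0.1748 0.207 ] [0.5677 0.1282 0.207 ] 0.09721221156492146 -28.644849676317637
corner rel tcp u,s 0.06193189361541771 -0.006315137178291568 0.061446834070006486 0.09089707938903288
t 11.1 p [0.4163 0.2836 0.2347] x [ 0.88  -0.475  0.014] z [ 0.015 -0.002 -1.   ] az_x -28.4 q [-0.5   0.06 -0.21  1.76  0.02  1.32 -1.21] F [-1.2 -1.  -2.1] w 0.0146
```

View pics/w5.png

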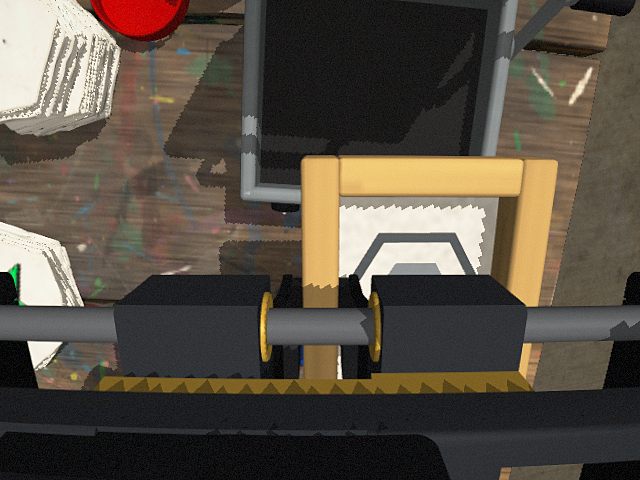

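The print hangs level in the jaws. Visible unit parts: front-left rim corner (242,197), left outer edge up to (249,5), right outer edge (519,5)–(500,150), and the dark knob at about (600,3).

Run:
```python
from h import *
c=load('w5.png');g=cv2.cvtColor(c['img'],cv2.COLOR_RGB2GRAY).astype(int)
for v in(10,60,100,150): 
    print(v,'L',g[v,236:272].tolist(),'R',g[v,480:530].tolist())
u_=lambda p:onz(c,*p,.088)[:2]
for A,B in(((242,197),(249,5)),((500,150),(519,5))):
    a,b=u_(A),u_(B);d=b-a;print(a.round(4),b.round(4),np.degrees(np.arctan2(d[1],d[0])))
p=u_((260,200));print(p, u_((242,197)))
```

```text
10 L [99, 99, 94, 92, 93, 94, 94, 96, 88, 62, 76, 76, 82, 86, 80, 83, 80, 81, 88, 90, 84, 81, 79, 73, 64, 50, 44, 45, 44, 48, 21, 17, 22, 24, 23, 29] R [16, 19, 23, 13, 14, 19, 15, 31, 45, 48, 45, 49, 50, 49, 44, 46, 47, 43, 49, 45, 53, 70, 79, 102, 109, 124, 128, 144, 146, 144, 144, 142, 140, 144, 140, 135, 111, 90, 82, 88, 84, 90, 85, 83, 81, 89, 86, 86, 84, 87]
60 L [58, 51, 56, 58, 71, 55, 55, 53, 75, 82, 79, 84, 82, 88, 86, 85, 88, 84, 81, 82, 82, 76, 63, 57, 40, 53, 44, 46, 34, 27, 16, 29, 20, 23, 22, 32] R [15, 41, 48, 47, 45, 46, 49, 48, 48, 45, 45, 55, 44, 50, 46, 67, 100, 111, 122, 129, 143, 151, 146, 146, 146, 145, 144, 147, 143, 125, 74, 78, 89, 86, 83, 86, 85, 85, 85, 80, 81, 83, 82, 80, 84, 82, 80, 83, 84, 87]
100 L [63, 64, 60, 58, 60, 57, 70, 81, 83, 87, 83, 90, 92, 83, 86, 93, 91, 85, 86, 85, 72, 64, 49, 48, 56, 48, 39, 18, 19, 24, 17, 29, 22, 24, 12, 20] R [47, 49, 47, 43, 47, 50, 48, 47, 50, 77, 95, 103, 115, 126, 139, 148, 145, 145, 146, 146, 146, 149, 139, 125, 92, 81, 83, 83, 82, 82, 86, 80, 85, 84, 80, 86, 86, 88, 86, 85, 87, 88, 86, 85, 92, 88, 90, 91, 90, 97]
150 L [56, 61, 57, 65, 67, 73, 83, 82, 86, 86, 83, 84, 84, 83, 86, 79, 79, 78, 80, 60, 60, 45, 46, 50, 48, 27, 17, 45, 29, 30, 41, 47, 41, 35, 19, 34] R [52, 63, 85, 99, 109, 121, 131, 144, 146, 147, 145, 150, 147, 153, 146, 137, 118, 102, 107, 109, 109, 108, 106, 100, 100, 99, 96, 103, 108, 103, 99, 100, 107, 100, 99, 100, 103, 106, 106, 111, 100, 93, 100, 96, 97, 92, 97, 97, 99, 94]
[0.3761 0.3329] [0.4513 0.45  ] 57.26509280481289
[0.5714 0.2693] [0.6261 0.3594] 58.74924721276151
[0.38733672 0.32409493] [0.37610272 0.33294401]
```

Run:
```python
from h import *
c=load('w5.png');f=lambda p:onz(c,*p,.088)[:2]
ang=[]
for n,A,B in(('Lo',(240.5,150),(245,10)),('Ro',(496.5,150),(516.5,10)),('Li',(256,150),(259.5,10)),('Ri',(483,150),(502.5,10))):
    a,b=f(A),f(B);d=b-a;t=np.degrees(np.arctan2(d[1],d[0]));ang.append(t);print(n,a.round(4),b.round(4),t)
t=np.radians(np.mean(ang));x=np.array([np.cos(t),np.sin(t)]);y=np.array([-x[1],x[0]])
L=np.mean([f(p)@y for p in[(240.5,150),(245,10)]]);R=np.mean([f(p)@y for p in[(496.5,150),(516.5,10)]])
Li=np.mean([f(p)@y for p in[(256,150),(259.5,10)]]);Ri=np.mean([f(p)@y for p in[(483,150),(502.5,10)]])
print(np.degrees(t),'widths',L-R,Li-Ri)
yc=(L+R+Li+Ri)/4; xf=f((260,200))@x
print('front corner x',f((242,197))@x,xf)
C=yc*y+(xf+.0875)*x;print('centre',C,'x',x,'y',y)
b=load('scene0.png');a=load('side0.png')
for sx,sy in((-1,1),(-1,-1),(1,-1),(1,1)):
    p=[*(C+sx*.0875*x+sy*.1*y),.088];print(sx,sy,np.round(p,3),'scene',np.round(proj(b,p),1),'side',np.round(proj(a,p),1))
u=np.array([.475,.88]);s=np.array([.88,-.475]);tc=np.array([.4163,.2836]);pc=tc+.043*s-.001*u;print('print c',pc,'in unit',(pc-C)@x,(pc-C)@y)
```

```text
Lo [0.3937 0.3646] [0.4471 0.4485] 57.51636018432992
Ro [0.5689 0.2706] [0.623  0.3571] 57.98121423544389
Li [0.4042 0.3589] [0.4563 0.4434] 58.36218951575656
Ri [0.5593 0.2757] [0.6134 0.3618] 57.858942678993955
57.92967665363108 widths 0.1979274182083785 0.1760789948781011
front corner x 0.4818311748214474 0.4802972910273647
centre [0.50442808 0.35398553] x [0.53095974 0.84739705] y [-0.84739705  0.53095974]
-1 1 [0.373 0.333 0.088] scene [362.  320.6] side [285.3 238.7]
-1 -1 [0.543 0.227 0.088] scene [314.3 267.8] side [348.4 264.9]
1 -1 [0.636 0.375 0.088] scene [252.9 298.9] side [381.8 233.3]
1 1 [0.466 0.481 0.088] scene [297.5 357.2] side [322.1 211.6]
print c [0.453665 0.262295] in unit -0.1046514331372807 -0.005667494463466302
```

Going in with a mid-bar grip would bring the wrist and camera too near the open lid. I'll set the print down again and re-grip the bar nearer its front end.

Call:
play_rows([
  [1.05,-4.2,0,0,0.015,0,0.8],
  [1.05,-4.2,0,0,0,0,0.8],
  [1.05,-4.2,-2,0,0,0,0.8],
  [1.05,-4.0,-4,0,0,0,0.8],
  [0,0,-5,0,0,0,0.8],
  [0,0,-5,0,0,0,0.8],
  [0,0,-4.5,0,0,0,0.8],
  [0,0,0,0,0,0,0.8],
], grip_force=45)

```text
time: 12.15
ee_pos: [0.4557, 0.1166, 0.0286]
eef_rot: [0.969, -0.246, -0.002, 0.002]
ft_force: [-0.2, -1.2, -2.4]
width: 0.0148
```

Run:
```python
from h import *
st(); c=load('w5.png')
C=np.array([.5044,.354]);x=np.array([.531,.8474]);y=np.array([-.8474,.531])
p=onz(c,600,3,.139)[:2];print('knob approx unit',(p-C)@x,(p-C)@y)
```

```text
t 12.15 p [0.4557 0.1166 0.0286] x [ 0.879 -0.477 -0.003] z [-0.005 -0.003 -1.   ] az_x -28.5 q [-0.31  0.22 -0.04  2.06  0.01  0.88 -0.86] F [-0.2 -1.2 -2.4] w 0.0148
knob approx unit 0.05900870941384287 -0.12927156557849429
```

Call:
play_rows([
  [0,0,-1,0,-0.005,0,0.8],
  [0,0,-1,0,0,0,0.8],
  [0,0,0,0,0,0,0.8],
  [0,0,0,0,0,0,3],
  [0,0,0,0,0,0,3],
  [0,0,0,0,0,0,3],
  [-0.8,-1.4,0,0,0,0,3],
  [-0.7,-1.4,0,0,0,0,3],
  [0,0,0,0,0,0,3],
], grip_force=60)

```text
time: 13.28
ee_pos: [0.4428, 0.089, 0.0115]
eef_rot: [0.969, -0.246, 0.003, -0.0]
ft_force: [0.6, 0.3, -0.6]
width: 0.0297
```

Run:
```python
from h import *
st(); save('wrist','w6.png')
```

```text
t 13.28 p [0.4428 0.089  0.0115] x [ 0.879 -0.477  0.006] z [ 0.007 -0.001 -1.   ] az_x -28.5 q [-0.28  0.2  -0.03  2.12  0.01  0.81 -0.81] F [ 0.6  0.3 -0.6] w 0.0297
```

View pics/w6.png

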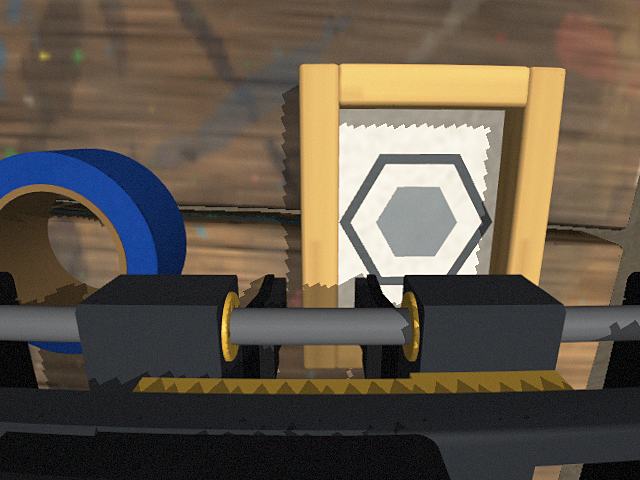

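Call:
play_rows([
  [0,0,-0.3,0,0.006,0,3],
  [0,0,0,0,0,0,0.8],
  [0,0,0,0,0,0,0.8],
  [0,0,0,0,0,0,0.8],
  [0,0,0,0,0,0,0.8],
  [0,0,3,0,0,0,0.8],
  [0,0,5,0,0,0,0.8],
  [0,0,4,0,0,0,0.8],
  [-1.2,4.2,0,0,0,-0.063,0.8],
  [-1.2,4.2,0,0,0,0,0.8],
  [-1.2,4.2,0,0,0,0,0.8],
  [-1.3,4.2,0,0,0,0,0.8],
  [0,0,0,0,0,0,0.8],
  [0,0,0,0,0,0,0.8],
], grip_force=60)

```text
time: 15.08
ee_pos: [0.3945, 0.258, 0.1282]
eef_rot: [0.961, -0.276, 0.001, 0.001]
ft_force: [1.2, -1.0, -1.9]
width: 0.0145
```

Run:
```python
from h import *
s=st(); c=save('wrist','w7.png'); im=c['img'].astype(int)
# timber mask
m=((im[...,0]>150)&(im[...,0]-im[...,2]>60)).astype(np.uint8); m[275:]=0
k,l,S,ce=cv2.connectedComponentsWithStats(m);i=1+S[1:,4].argmax();print(S[i])
M=(l==i)
for v in(90,120,160,200):
    xs=np.where(M[v])[0]; print(v,xs.min() if len(xs) else None,xs.max() if len(xs) else None)
for u in(310,350,400,450,500,540): 
    ys=np.where(M[:,u])[0];print(u,ys.min() if len(ys) else None)
```

```text
t 15.07 p [0.3945 0.258  0.1282] x [ 0.848 -0.53   0.001] z [ 0.001 -0.001 -1.   ] az_x -32.0 q [-0.48  0.09 -0.2   1.96  0.02  1.09 -1.25] F [ 1.2 -1.  -1.9] w 0.0145
[  301    68   270   207 22833]
90 301 568
120 301 565
160 302 560
200 302 555
310 68
350 68
400 69
450 70
500 71
540 73
```

Run:
```python
from h import *
c=load('w7.png');t=np.array([.3945,.258,.1282])
for z in(.010,.0137): 
  for p in((301,68),(568,73),(302,200),(555,200)):
    d=onz(c,*p,.1282+z)-t; print(z,p,'u',round(d@[.53,.848,0],4),'s',round(d@[.848,-.53,0],4))
c=load('w6.png');t=np.array([.4428,.089,.0115])
for p in((300,65),(564,67)):
    d=onz(c,*p,.022)-t; print('w6',p,'u',round(d@[.477,.879,0],4),'s',round(d@[.879,-.477,0],4))
```

```text
0.01 (301, 68) u 0.0937 s -0.0065
0.01 (568, 73) u 0.0937 s 0.0927
0.01 (302, 200) u 0.0454 s -0.0067
0.01 (555, 200) u 0.0458 s 0.0939
0.0137 (301, 68) u 0.0931 s -0.0064
0.0137 (568, 73) u 0.0931 s 0.0905
0.0137 (302, 200) u 0.046 s -0.0065
0.0137 (555, 200) u 0.0464 s 0.0917
w6 (300, 65) u 0.0947 s -0.0069
w6 (564, 67) u 0.0957 s 0.0911
```

Call:
play_rows([
  [1.4,2.2,0,0,0,0,0.8],
  [1.4,2.2,0,0,0,0,0.8],
  [1.4,2.2,0,0,0,0,0.8],
  [1.3,2.3,0,0,0,0,0.8],
  [0,0,0,0,0,0,0.8],
  [0,0,-1.5,0,0,0,0.8],
  [0,0,-1.5,0,0,0,0.8],
  [0,0,-1.0,0,0,0,0.8],
  [0,0,0,0,0,0,0.8],
])

```text
time: 16.25
ee_pos: [0.4489, 0.3471, 0.0874]
eef_rot: [0.961, -0.276, 0.0, 0.001]
ft_force: [0.5, -0.6, -1.2]
width: 0.0147
```

Run:
```python
from h import *
s=st(); c=save('wrist','w8.png'); cv2.imwrite('pics/w8.png',c['img'][:320,:,::-1])
```

```text
t 16.25 p [0.4489 0.3471 0.0874] x [ 0.848 -0.53   0.001] z [-0.    -0.002 -1.   ] az_x -32.0 q [-0.56  0.33 -0.22  1.76  0.08  1.06 -1.36] F [ 0.5 -0.6 -1.2] w 0.0147
```

View pics/w8.png

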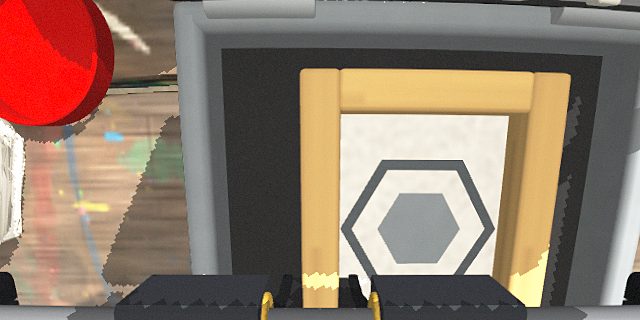

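The print sits inside the bed: its edges (300–570, back edge row 70) are within the floor outline (222–602, row 48). Lowering on.

Call:
play_rows([
  [0,0,-0.8,0,0,0,0.8],
  [0,0,-0.6,0,0,0,0.8],
  [0,0,-0.4,0,0,0,0.8],
  [0,0,0,0,0,0,0.8],
])

```text
time: 16.8
ee_pos: [0.4494, 0.3477, 0.0702]
eef_rot: [0.961, -0.275, 0.001, 0.0]
ft_force: [-0.4, -0.4, -2.3]
width: 0.0144
```

Run:
```python
from h import *
s=st(); c=load('w8.png')
C=np.array([.5044,.354]);x=np.array([.531,.8474]);y=np.array([-.8474,.531])
for p,z in(((222,48),.06),((602,56),.06),((301,69),.101),((571,73),.101)):
    q=onz(c,*p,z)[:2]-C;print(p,round(q@x,4),round(q@y,4))
```

```text
t 16.8 p [0.4494 0.3477 0.0702] x [ 0.848 -0.53   0.001] z [ 0.001 -0.001 -1.   ] az_x -32.0 q [-0.56  0.35 -0.22  1.78  0.09  1.02 -1.36] F [-0.4 -0.4 -2.3] w 0.0144
(222, 48) 0.0731 0.087
(602, 56) 0.0726 -0.0878
(301, 69) 0.0575 0.0498
(571, 73) 0.0579 -0.0482
```

Call:
play_rows([
  [0,0,-0.2,0,0,0,0.8],
  [0,0,-0.15,0,0,0,0.8],
  [0,0,0,0,0,0,0.8],
  [0,0,0,0,0,0,2.6],
  [0,0,0,0,0,0,2.6],
  [0,0,0,0,0,0,2.6],
  [0,0,1,0,0,0,2.6],
  [0,0,3,0,0,0,2.6],
  [-1.5,-2.5,3,0,0,0,2.6],
  [-2,-3.2,1,0,0,0,2.6],
  [0,0,0,0,0,0,2.6],
])

```text
time: 18.18
ee_pos: [0.4146, 0.2894, 0.1488]
eef_rot: [0.961, -0.276, 0.002, -0.001]
ft_force: [-0.2, 0.1, -0.3]
width: 0.0263
```

Run:
```python
from h import *
s=st(); c=save('wrist','w9.png'); im=c['img'].astype(int)
m=((im[...,0]>110)&(im[...,0]-im[...,2]>50)).astype(np.uint8); m[275:]=0
k,l,S,ce=cv2.connectedComponentsWithStats(m);i=1+S[1:,4].argmax();print(S[i])
M=(l==i)
C=np.array([.5044,.354]);x=np.array([.531,.8474]);y=np.array([-.8474,.531])
cs,_=cv2.findContours(M.astype(np.uint8),cv2.RETR_EXTERNAL,cv2.CHAIN_APPROX_NONE)
h=cv2.convexHull(max(cs,key=cv2.contourArea));a=cv2.approxPolyDP(h,6,True)[:,0]
for p in a:
    q=onz(c,*map(float,p),.082)[:2]-C;print(p,round(q@x,4),round(q@y,4))
```

```text
t 18.18 p [0.4146 0.2894 0.1488] x [ 0.847 -0.531  0.003] z [ 0.004  0.    -1.   ] az_x -32.1 q [-0.5   0.14 -0.22  1.86  0.03  1.14 -1.29] F [-0.2  0.1 -0.3] w 0.0263
[  303     0   186   195 14512]
[487   0] 0.0398 -0.0485
[473 192] -0.064 -0.0489
[306 193] -0.0648 0.0493
[303   0] 0.0382 0.0501
```

The print is in place: centre about (-2, 0) mm from the bed's centre. Next, the knob position from the first pictures.

Run:
```python
from h import *
a=load('side0.png');b=load('scene0.png')
C=np.array([.5044,.354]);x=np.array([.531,.8474]);y=np.array([-.8474,.531])
W=lambda q:[*(C+q[0]*x+q[1]*y),q[2]]
for X in(.05,.06,.07):print(X,np.round(proj(a,W((X,-.131,.139))),1),np.round(proj(b,W((X,-.131,.139))),1))
P=proj(a,W((.06,-.131,.139)));g=cv2.cvtColor(a['img'],cv2.COLOR_RGB2GRAY)
u,v=map(int,P);print(g[v-14:v+16:1,u-16:u+18:1])
c=load('w5.png');g=cv2.cvtColor(c['img'],cv2.COLOR_RGB2GRAY);print(g[0:24:2,560:640:4])
```

```text
0.05 [387.1 227.3] [258.  269.9]
0.06 [388.9 225.6] [254.4 271.7]
0.07 [390.7 224. ] [250.7 273.5]
[[ 89  71  80 ... 113 112 111]
 [ 96  78  77 ... 108 116 110]
 [ 96  75  79 ... 112 111 113]
 ...
 [ 86 117 130 ... 146 135 112]
 [121 130 136 ... 147 151 151]
 [ 74  77 124 ... 142 142 142]]
[[ 59  56  87  64  59   3  12  20  17  26  21  28  25  22  27  22  34  34
   32  64]
 [ 63  63  63  63  59  16  13  22   8  25  22  23  19  28  27  23  21  16
   26  74]
 [ 67  65  61  64   0  12   0  10  19   4  21  15  23  12  20  23  25  25
   18  79]
 [ 62  77  81   0   1  14  19  20  14  13  21   7  24  16  14  22  13  19
    7  77]
 [ 65  91  93   1   2  11  17   0  11   9  15  16  19  22  19  22  23  22
   37  78]
 [ 77  94  99 102 104  82  28   1   9  18   8  27  17  15  12  11  23  16
   77  76]
 [ 86  88  86  90  98 108  98 107  88  37   0   7   0  24  10   1  16   0
   79  75]
 [ 84  87  85  87  90  93 100  95 102  99 103 100  43   0   0   1   0  87
   87  83]
 [ 78  79  88  82  90  91  94  83 123 123 103 105 105  80  81  44  85  79
   75  81]
 [ 84  80  86  86  86  91  99  97 125 139 103 111 115  86  80  80  79  80
   78  80]
 [ 87  82  88  90  97  92  92  98 107 126 102 108 117  88  81  82  78  82
   73  81]
 [ 77  82  89 103 109 109 102  95 102  99 109 110 113  86  84  77  81  84
   84  76]]
```

Call:
play_rows([
  [2.2,-1.1,1.2,0,0,0.175,5],
  [2.2,-1.1,1.2,0,0,0.175,5],
  [2.2,-1.1,1.2,0,0,0.175,5],
  [2.2,-1.1,1.1,0,0,0.175,5],
  [2.2,-1.1,1.1,0,0,0.175,5],
  [2.2,-1.1,1.1,0,0,0.175,5],
  [2.2,-1.1,1.1,0,0,0.175,5],
  [2.2,-1.1,1.1,0,0,0.175,5],
  [2.4,-1.1,1.0,0,0,0.171,5],
  [0,0,0,0.093,0.148,0,5],
  [0,0,0,0.093,0.148,0,5],
  [0,0,0,0.093,0.148,0,5],
  [0,0,0,0.093,0.148,0,5],
  [1.9,3,-1.4,0,0,0,5],
  [1.9,3,-1.4,0,0,0,5],
  [1.9,3,-1.4,0,0,0,5],
  [1.8,3,-1.4,0,0,0,5],
  [0,0,0,0,0,0,5],
])

```text
time: 20.48
ee_pos: [0.6884, 0.315, 0.1856]
eef_rot: [0.82, 0.456, -0.168, -0.302]
ft_force: [-0.7, 0.4, -0.9]
width: 0.05
```

```bash
cat >> h.py <<'E'
C=np.array([.5044,.354]);X=np.array([.531,.8474]);Y=np.array([-.8474,.531])
def un(p): d=np.array(p[:2])-C; return np.round([d@X,d@Y,p[2]],4)
E
python3 - <<'E'
from h import *
s=st();print(un(s['ee_pos'])); c=save('wrist','w10.png')
print(np.round(proj(c,[*(C+.061*X-.131*Y),.139]),1))
E
```

```text
t 20.48 p [0.6884 0.315  0.1856] x [ 0.528  0.849 -0.001] z [-0.551  0.341 -0.761] az_x 58.1 q [-0.22  1.18 -0.28  0.35 -0.34  2.05  0.54] F [-0.7  0.4 -0.9] w 0.05
[ 0.0647 -0.1766  0.1856]
[313.4 247.3]
```

View pics/w10.png

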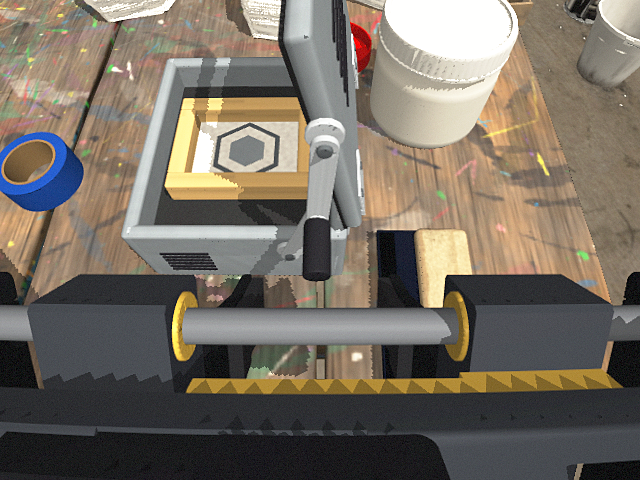

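The knob runs (316,220)–(317,278), within 3 px of where I predicted. The print lies flat in the bed. Moving in to grip the knob.

Call:
play_rows([
  [-1.4,0.8,-1.8,0,0,0,5],
  [-1.4,0.8,-1.8,0,0,0,5],
  [-1.3,0.8,-1.8,0,0,0,5],
  [0,0,0,0,0,0,5],
])

```text
time: 21.02
ee_pos: [0.6477, 0.3353, 0.1386]
eef_rot: [0.822, 0.456, -0.165, -0.3]
ft_force: [-0.4, 0.6, 0.1]
width: 0.0503
```

Run:
```python
from h import *
s=st();print(un(s['ee_pos'])); c=load('w10.png')
# pivot: ray with plane unit y=-.106
for uv in((288,255),(323,150)):
    o,d=ray(c,*uv);oy=(o[:2]-C)@Y;dy=d[:2]@Y;print(uv,un(o+d*(-.106-oy)/dy))
```

```text
t 21.02 p [0.6477 0.3353 0.1386] x [0.53  0.848 0.002] z [-0.545  0.343 -0.765] az_x 58.0 q [-0.2   1.04 -0.29  0.71 -0.32  1.83  0.59] F [-0.4  0.6  0.1] w 0.0503
[ 0.0603 -0.1314  0.1386]
(288, 255) [ 0.0398 -0.106   0.0697]
(323, 150) [ 0.0664 -0.106   0.199 ]
```

Run:
```python
import numpy as np
P=np.array([.040,.071]);H=np.array([.084,.091]);U0=np.array([.066,.199]);K0=np.array([.061,.137])
L1=.069;L2=np.linalg.norm(U0-K0)
for L2 in(.062,.064):
  print(L2,np.linalg.norm(U0-P))
  for j in(-.03,0,.03,.06,.1,.15,.2,.3,.34,.45,.6,.8,1.0,1.2,1.36):
    R=np.array([[np.cos(j),-np.sin(j)],[np.sin(j),np.cos(j)]]);U=H+R@(U0-H)
    d=U-P;D=np.hypot(*d)
    if D>L1+L2: print(j,'no');continue
    a=np.arccos((L1**2+D**2-L2**2)/(2*L1*D));b=np.arctan2(d[1],d[0])
    k=P+L1*np.array([np.cos(b+a),np.sin(b+a)])
    v1=k-P;v2=U-k;fold=np.arccos(v1@v2/L1/np.hypot(*v2));h=H+R@np.array([-.035,.204]);print(j,'knob',k.round(4),'fold past straight',round(fold,2),'th',round(np.degrees(np.arctan2(P[0]-k[0],k[1]-P[1])),1),'handle',h.round(3))
```

```text
0.062 0.13061393493804557
-0.03 no
0 knob [0.0488 0.1394] fold past straight 0.15 th -7.3 handle [0.049 0.295]
0.03 knob [0.0421 0.14  ] fold past straight 0.31 th -1.7 handle [0.043 0.294]
0.06 knob [0.0371 0.1399] fold past straight 0.41 th 2.4 handle [0.037 0.293]
0.1 knob [0.0314 0.1395] fold past straight 0.52 th 7.2 handle [0.029 0.29 ]
0.15 knob [0.0251 0.1384] fold past straight 0.63 th 12.5 handle [0.019 0.287]
0.2 knob [0.0193 0.1368] fold past straight 0.73 th 17.5 handle [0.009 0.284]
0.3 knob [0.0089 0.1326] fold past straight 0.9 th 26.8 handle [-0.01   0.276]
0.34 knob [0.0051 0.1305] fold past straight 0.96 th 30.4 handle [-0.017  0.272]
0.45 knob [-0.0044  0.1238] fold past straight 1.12 th 40.1 handle [-0.036  0.259]
0.6 knob [-0.0151  0.1125] fold past straight 1.31 th 53.0 handle [-0.06  0.24]
0.8 knob [-0.0249  0.0943] fold past straight 1.54 th 70.3 handle [-0.087  0.208]
1.0 knob [-0.029   0.0734] fold past straight 1.74 th 88.0 handle [-0.107  0.172]
1.2 knob [-0.0262  0.0514] fold past straight 1.91 th 106.5 handle [-0.119  0.132]
1.36 knob [-0.0185  0.0344] 
[... 583 characters left out ...]
st straight 0.81 th 19.9 handle [0.009 0.284]
0.3 knob [0.0067 0.1314] fold past straight 0.96 th 28.9 handle [-0.01   0.276]
0.34 knob [0.003  0.1293] fold past straight 1.02 th 32.4 handle [-0.017  0.272]
0.45 knob [-0.0061  0.1223] fold past straight 1.17 th 41.9 handle [-0.036  0.259]
0.6 knob [-0.0163  0.1108] fold past straight 1.35 th 54.7 handle [-0.06  0.24]
0.8 knob [-0.0256  0.0924] fold past straight 1.57 th 71.9 handle [-0.087  0.208]
1.0 knob [-0.029   0.0714] fold past straight 1.76 th 89.7 handle [-0.107  0.172]
1.2 knob [-0.0255  0.0494] fold past straight 1.93 th 108.2 handle [-0.119  0.132]
1.36 knob [-0.0173  0.0325] fold past straight 2.04 th 123.9 handle [-0.123  0.099]
```

Call:
play_rows([
  [0,0,-0.8,0,0,0,5],
  [0,0,0,0,0,0,5],
  [0,0,0,0,0,0,1],
  [0,0,0,0,0,0,1],
  [0,0,0,0,0,0,1],
  [0,0,0,0,0,0,1],
], grip_force=25)

```text
time: 21.78
ee_pos: [0.6486, 0.336, 0.1302]
eef_rot: [0.822, 0.456, -0.164, -0.301]
ft_force: [4.3, 5.2, 1.9]
width: 0.0176
```

Run:
```python
from h import *
s=st();print(un(s['ee_pos']))
```

```text
t 21.77 p [0.6486 0.336  0.1302] x [0.531 0.847 0.004] z [-0.544  0.344 -0.765] az_x 57.9 q [-0.2   1.04 -0.29  0.71 -0.32  1.82  0.6 ] F [4.3 5.2 1.9] w 0.0176
[ 0.0613 -0.1318  0.1302]
```

Call:
play_rows([
  [-0.5,-0.8,0.2,0,0,0,1],
  [-0.5,-0.8,0.1,0,0,0,1],
  [-0.5,-0.8,0,0,0,0,1],
  [-0.5,-0.8,0,0,0,0,1],
  [-0.5,-0.8,-0.1,0,0,0,1],
  [-0.5,-0.8,-0.2,0,0,0,1],
  [0,0,0,0,0,0,1],
])

```text
time: 22.65
ee_pos: [0.6183, 0.2883, 0.1294]
eef_rot: [0.822, 0.455, -0.165, -0.301]
ft_force: [-0.5, 4.4, -6.0]
width: 0.0161
```

Run:
```python
from h import *
s=st();print(un(s['ee_pos']))
```

```text
t 22.65 p [0.6183 0.2883 0.1294] x [0.531 0.847 0.004] z [-0.544  0.344 -0.765] az_x 57.9 q [-0.12  0.93 -0.29  0.92 -0.31  1.76  0.67] F [-0.5  4.4 -6. ] w 0.0161
[ 0.0048 -0.1314  0.1294]
```

Call:
play_rows([
  [0,0,0,0,0,0,4.5],
  [0,0,0,0,0,0,4.5],
  [0,0,0,0,0,0,4.5],
  [1.8,-1.1,2.5,0,0,0,4.5],
  [1.8,-1.1,2.5,0,0,0,4.5],
  [1.8,-1.1,2.5,0,0,0,4.5],
  [0,0,4,-0.093,-0.148,0,4.5],
  [0,0,4,-0.093,-0.148,0,4.5],
  [0,0,4,-0.093,-0.148,0,4.5],
  [0,0,3.5,-0.092,-0.147,0,4.5],
  [-3.1,1,0,0,0,0,4.5],
  [-3.1,1,0,0,0,0,4.5],
  [-3.2,1,0,0,0,0,4.5],
  [0,0,0,0,0,0,4.5],
])

```text
time: 24.4
ee_pos: [0.5765, 0.2864, 0.3615]
eef_rot: [0.874, 0.487, 0.001, -0.002]
ft_force: [0.4, -0.5, 0.6]
width: 0.045
```

Run:
```python
from h import *
s=st();print(un(s['ee_pos'])); c=save('wrist','w11.png')
for j in(.2,.3,.34,.4): 
    R=np.array([[np.cos(j),-np.sin(j)],[np.sin(j),np.cos(j)]]);h=np.array([.084,.091])+R@np.array([-.035,.204])
    print(j,h.round(3),[np.round(proj(c,[*(C+h[0]*X+yy*Y),h[1]]),0).tolist() for yy in(-.044,0,.044)])
```

```text
t 24.4 p [0.5765 0.2864 0.3615] x [0.527 0.85  0.003] z [ 0.     0.004 -1.   ] az_x 58.2 q [-0.41  0.35 -0.18  1.15  0.06  1.64  0.45] F [ 0.4 -0.5  0.6] w 0.045
[-0.019  -0.097   0.3615]
0.2 [0.009 0.284] [[366.0, 164.0], [368.0, 87.0], [371.0, 4.0]]
0.3 [-0.01   0.276] [[334.0, 163.0], [335.0, 88.0], [336.0, 9.0]]
0.34 [-0.017  0.272] [[322.0, 162.0], [323.0, 89.0], [323.0, 11.0]]
0.4 [-0.028  0.265] [[306.0, 161.0], [305.0, 90.0], [305.0, 14.0]]
```

View pics/w11.png

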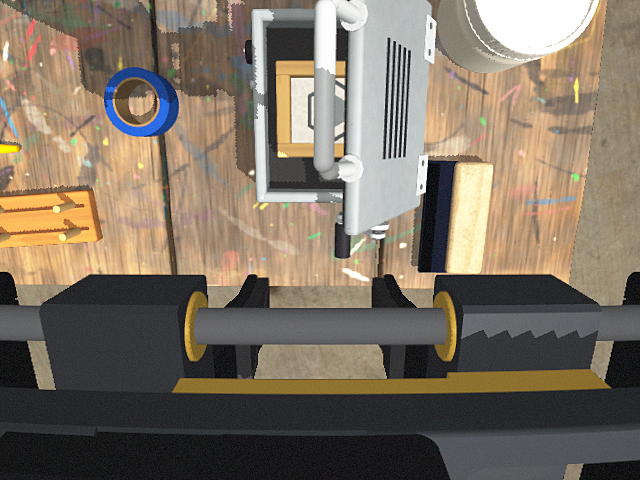

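The handle bar is at column 325 (rows 0–175), which puts the lid at about 0.33 rad with the stay broken. Moving over the handle and gripping it.

Call:
play_rows([
  [-2.7,1.8,0,0,0,0,4.5],
  [-2.7,1.8,0,0,0,0,4.5],
  [-2.7,1.8,0,0,0,0,4.5],
  [0,0,-3,0,0,0,4.5],
  [0,0,-3,0,0,0,4.5],
  [0,0,-2.5,0,0,0,4.5],
  [0,0,-1.4,0,0,0,4.5],
  [0,0,0,0,0,0,4.5],
])

```text
time: 25.45
ee_pos: [0.4979, 0.3383, 0.2603]
eef_rot: [0.875, 0.485, -0.0, -0.001]
ft_force: [0.3, 0.5, 1.1]
width: 0.0448
```

Run:
```python
from h import *
s=st();print(un(s['ee_pos']))
```

```text
t 25.45 p [0.4979 0.3383 0.2603] x [0.53  0.848 0.   ] z [-0.002  0.001 -1.   ] az_x 58.0 q [-0.49  0.28 -0.23  1.46  0.06  1.42  0.3 ] F [0.3 0.5 1.1] w 0.0448
[-0.0168 -0.0028  0.2603]
```

Call:
play_rows([
  [0,0,0,0,0,0,0.8],
  [0,0,0,0,0,0,0.8],
  [0,0,0,0,0,0,0.8],
  [0,0,0,0,0,0,0.8],
], grip_force=20)

```text
time: 25.95
ee_pos: [0.4976, 0.3389, 0.2613]
eef_rot: [0.874, 0.485, 0.0, -0.001]
ft_force: [-0.4, 0.5, 0.2]
width: 0.0136
```

Run:
```python
from h import *
s=st();print(un(s['ee_pos']))
H=np.array([.084,.091]);r0=.207
# increments in cm for 16 rows, 0.34->1.36
def h(j): 
    R=np.array([[np.cos(j),-np.sin(j)],[np.sin(j),np.cos(j)]]);return H+R@np.array([-.035,.204])
js=np.linspace(.34,1.36,18)
for a,b in zip(js,js[1:]):
    d=h(b)-h(a);print(round(b,2),np.round([*(d[0]*X*100),d[1]*100],2).tolist())
```

```text
t 25.95 p [0.4976 0.3389 0.2613] x [0.529 0.848 0.002] z [-0.     0.003 -1.   ] az_x 58.0 q [-0.49  0.27 -0.23  1.46  0.06  1.41  0.3 ] F [-0.4  0.5  0.2] w 0.0136
[-0.0165 -0.0023  0.2613]
0.4 [-0.57, -0.9, -0.64]
0.46 [-0.54, -0.87, -0.7]
0.52 [-0.52, -0.83, -0.76]
0.58 [-0.5, -0.79, -0.82]
0.64 [-0.47, -0.75, -0.87]
0.7 [-0.44, -0.7, -0.92]
0.76 [-0.41, -0.65, -0.97]
0.82 [-0.38, -0.6, -1.02]
0.88 [-0.35, -0.55, -1.06]
0.94 [-0.31, -0.5, -1.1]
1.0 [-0.28, -0.44, -1.13]
1.06 [-0.24, -0.38, -1.16]
1.12 [-0.2, -0.32, -1.18]
1.18 [-0.16, -0.26, -1.2]
1.24 [-0.13, -0.2, -1.22]
1.3 [-0.09, -0.14, -1.23]
1.36 [-0.05, -0.07, -1.24]
```

Gripped (13.6 mm). First half of the arc.

Call:
play_rows([
  [-0.57,-0.9,-0.64,0,0,0,0.8],
  [-0.54,-0.87,-0.7,0,0,0,0.8],
  [-0.52,-0.83,-0.76,0,0,0,0.8],
  [-0.5,-0.79,-0.82,0,0,0,0.8],
  [-0.47,-0.75,-0.87,0,0,0,0.8],
  [-0.44,-0.7,-0.92,0,0,0,0.8],
  [-0.41,-0.65,-0.97,0,0,0,0.8],
  [-0.38,-0.6,-1.02,0,0,0,0.8],
  [0,0,0,0,0,0,0.8],
])

```text
time: 27.08
ee_pos: [0.4585, 0.2771, 0.1927]
eef_rot: [0.875, 0.485, -0.001, -0.001]
ft_force: [-1.9, 0.7, -3.5]
width: 0.0121
```

Run:
```python
from h import *
s=st();print(un(s['ee_pos']))
```

```text
t 27.07 p [0.4585 0.2771 0.1927] x [ 0.53   0.848 -0.   ] z [-0.002  0.001 -1.   ] az_x 58.0 q [-0.43  0.17 -0.22  1.73  0.04  1.25  0.36] F [-1.9  0.7 -3.5] w 0.0121
[-0.0896 -0.0019  0.1927]
```

Call:
play_rows([
  [-0.3,-0.48,-1.02,0,0,0,0.8],
  [-0.27,-0.43,-1.03,0,0,0,0.8],
  [-0.24,-0.38,-1.06,0,0,0,0.8],
  [-0.21,-0.34,-1.09,0,0,0,0.8],
  [-0.18,-0.28,-1.11,0,0,0,0.8],
  [-0.14,-0.23,-1.16,0,0,0,0.8],
  [0,0,0,0,0,0,0.8],
], grip_force=25)

```text
time: 27.95
ee_pos: [0.4435, 0.2533, 0.1271]
eef_rot: [0.875, 0.485, -0.004, -0.0]
ft_force: [-10.1, -9.3, -0.7]
width: 0.0123
```

Run:
```python
from h import *
s=st();print(un(s['ee_pos']))
```

```text
t 27.95 p [0.4435 0.2533 0.1271] x [ 0.53   0.848 -0.007] z [-0.007 -0.004 -1.   ] az_x 58.0 q [-0.41  0.18 -0.21  1.86  0.04  1.11  0.37] F [-10.1  -9.3  -0.7] w 0.0123
[-0.1177 -0.0019  0.1271]
```

Call:
play_rows([
  [-0.21,-0.34,-0.9,0,0,0,0.8],
  [-0.11,-0.17,-0.9,0,0,0,0.8],
  [-0.08,-0.13,-0.9,0,0,0,0.8],
  [0,0,0,0,0,0,0.8],
])

```text
time: 28.45
ee_pos: [0.4409, 0.2492, 0.1014]
eef_rot: [0.874, 0.485, -0.001, -0.001]
ft_force: [-5.8, -2.3, -2.3]
width: 0.0122
```

Run:
```python
from h import *
s=st();print(un(s['ee_pos']))
```

```text
t 28.45 p [0.4409 0.2492 0.1014] x [ 0.529  0.848 -0.001] z [-0.003  0.    -1.   ] az_x 58.0 q [-0.41  0.19 -0.21  1.9   0.04  1.05  0.37] F [-5.8 -2.3 -2.3] w 0.0122
[-0.1225 -0.0019  0.1014]
```

Call:
play_rows([
  [-0.05,-0.08,-0.6,0,0,0,0.8],
  [0,0,-0.5,0,0,0,0.8],
  [0,0,-0.3,0,0,0,0.8],
  [0,0,-0.2,0,0,0,0.8],
  [0,0,0,0,0,0,0.8],
])

```text
time: 29.08
ee_pos: [0.4402, 0.248, 0.0857]
eef_rot: [0.875, 0.485, -0.002, -0.001]
ft_force: [-6.4, -4.3, -2.2]
width: 0.012
```

Run:
```python
from h import *
s=st();print(un(s['ee_pos']))
```

```text
t 29.07 p [0.4402 0.248  0.0857] x [ 0.53   0.848 -0.002] z [-0.004 -0.    -1.   ] az_x 58.0 q [-0.41  0.21 -0.21  1.92  0.05  1.02  0.37] F [-6.4 -4.3 -2.2] w 0.012
[-0.1239 -0.0019  0.0857]
```

Call:
play_rows([
  [0,0,-0.3,0,0,0,0.8],
  [0,0,-0.2,0,0,0,0.8],
  [0,0,0,0,0,0,0.8],
])

```text
time: 29.45
ee_pos: [0.4402, 0.2479, 0.0823]
eef_rot: [0.875, 0.485, -0.002, -0.001]
ft_force: [-13.9, -9.9, 16.3]
width: 0.0123
```

Run:
```python
from h import *
s=st();print(un(s['ee_pos']))
```

```text
t 29.45 p [0.4402 0.2479 0.0823] x [ 0.53   0.848 -0.002] z [-0.003 -0.001 -1.   ] az_x 58.0 q [-0.41  0.22 -0.21  1.92  0.05  1.01  0.37] F [-13.9  -9.9  16.3] w 0.0123
[-0.124  -0.0019  0.0823]
```

The lid has met its stop (16 N upward). Release and retract.

Call:
play_rows([
  [0,0,0,0,0,0,2.6],
  [0,0,0,0,0,0,2.6],
  [0,0,0,0,0,0,2.6],
  [0,0,2,0,0,0,2.6],
  [0,0,4,0,0,0,2.6],
  [0,0,5,0,0,0,2.6],
  [0,0,5,0,0,0,2.6],
  [-1,-4,3,0,0,0,2.6],
  [0,-4,0,0,0,0,2.6],
  [0,-4,0,0,0,0,2.6],
  [0,0,0,0,0,0,2.6],
  [0,0,0,0,0,0,2.6],
])

```text
time: 30.95
ee_pos: [0.4314, 0.13, 0.2715]
eef_rot: [0.874, 0.485, 0.001, -0.001]
ft_force: [-1.0, -0.2, -0.8]
width: 0.0257
```

Run:
```python
from h import *
s=st()
a=save('side','s12.png')['img'][130:330,230:470];b=save('scene','c12.png')['img'][210:410,200:440]
cv2.imwrite('pics/f.png',np.hstack([cv2.resize(i,(400,333),interpolation=cv2.INTER_CUBIC) for i in(a,b)])[:,:,::-1])
A=load('s12.png');B=load('c12.png')
for n,c in(('side',A),('scene',B)):
  for j in(1.36,1.32,1.2):
    R=np.array([[np.cos(j),-np.sin(j)],[np.sin(j),np.cos(j)]]);h=np.array([.084,.091])+R@np.array([-.035,.204])
    print(n,j,[np.round(proj(c,[*(C+h[0]*X+yy*Y),h[1]]),1).tolist() for yy in(-.044,.044)])
```

```text
t 30.95 p [0.4314 0.13   0.2715] x [0.529 0.849 0.002] z [-0.     0.003 -1.   ] az_x 58.1 q [-0.28 -0.07 -0.11  1.81 -0.01  1.4   0.63] F [-1.  -0.2 -0.8] w 0.0257
side 1.36 [[321.9, 260.4], [293.7, 248.4]]
side 1.32 [[322.1, 257.6], [293.8, 245.7]]
side 1.2 [[323.0, 248.8], [294.4, 237.1]]
scene 1.36 [[338.8, 272.4], [360.1, 295.2]]
scene 1.32 [[338.6, 270.3], [360.1, 293.1]]
scene 1.2 [[337.4, 264.0], [359.1, 286.9]]
```

Run:
```python
from h import *
for fn,u,v in(('s12.png',308,254),('c12.png',349,284)):
    c=load(fn);g=cv2.cvtColor(c['img'],cv2.COLOR_RGB2GRAY);print(fn,'rows',v-16,'..',g[v-16:v+16,u].tolist())
    print([ (j,[np.round(proj(c,[*(C+(.084-.207*np.cos(1.3986-j))*X*1),.091+.207*np.sin(1.3986-j)]),1).tolist()]) for j in(1.36,1.3)])
```

```text
s12.png rows 238 .. [136, 135, 134, 137, 137, 128, 105, 94, 85, 55, 84, 91, 98, 90, 85, 102, 178, 168, 148, 124, 110, 78, 60, 65, 60, 57, 57, 61, 59, 63, 64, 61]
[(1.36, [[307.6, 254.5]]), (1.3, [[307.8, 250.3]])]
c12.png rows 268 .. [106, 110, 108, 112, 116, 114, 118, 112, 117, 120, 123, 145, 179, 218, 233, 238, 238, 230, 213, 183, 140, 114, 103, 100, 102, 100, 91, 87, 88, 89, 94, 97]
[(1.36, [[349.3, 283.8]]), (1.3, [[349.1, 280.5]])]
```

```bash
python3 -c "
from h import *
print(r.close_job())"
```

```text
the job is handed in; nothing more can be done
None
```

The job is handed in at about 31 s of robot time. The print is on the bed, face up, under the shut lid; no verdict came back from the hand-in.

**What I did**
- I took the print from the rack, tilted it and laid it on the table face up.
- I gripped one bar of the frame from above and lifted it. That grip would have brought the wrist too near the open lid, so I set the print down again and re-gripped nearer the front end.
- I set the print on the bed, broke the stay by pulling the knob to the front, lowered the lid by its handle, then released it and withdrew.

**Last checks**
- **Print:** measured after release, its centre was about 2 mm off the bed's centre in x and 0 mm in y. It looked flat and face up in later pictures.
- **Stay and lid:** after the knob was drawn, the lid had come down to about 0.33 rad, which by my model of the linkage puts the knee near 1.2 rad.
- **Lid shut:** it met its stop with about 16 N upward on the tool. After release, the handle's position in both cameras agreed with the shut position to about 1 pixel. One pixel is about 0.015–0.02 rad, and the pass limit is 0.035 rad below shut.

**Disagreements and gaps**
- While lowering the lid, I briefly followed a wrong estimate of the hinge position. This gave about 14 N of side force until I corrected it.
- The viewing limit blocked the last picture, so I checked the shut lid from pixel values only.
- I did not re-measure the jar or the tape roll at the end. I saw no sign of contact with either.

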